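Clamp a re-glued notebook in a ratchet book press

ROBOT

A 6-joint arm with a two-finger parallel gripper is mounted at the origin on the work surface; the furniture and walls round the work are solid. World frame = base frame: x ahead of the robot, y to its left, z up, the work surface at z = 0. Lengths are in mm, angles in rad, forces in N, time in s.
With the tool pointing down it reaches from about 350 to 975 mm from the base axis. Payload 7.1 kg.
Tool frame: the origin (TCP) lies between the finger pads; the fingertips stand 17 mm ahead of it and the grasp point (between the pads) lies 2 mm behind it; z points along the fingers, y is the line along which they close (so a half turn about z gives the same grasp; the last joint's range is limited). The gripper opens to 88 mm and grips with 3 to 60 N. Pads are 20 mm wide; open, the fingers measure 115 mm over their backs; the gripper's body (75 mm by 178 mm) begins 61 mm behind the grasp point.
Start: joints at [1.239, 0.423, 1.63, -0, 1.089, -0.019], TCP at [192.296, 594.666, 239.675] pointing down, gripper open.
Joint ranges: [-3, 3], [-0.9, 2.11], [0.09, 2.58], [-1.31, 4.45], [0.11, 2.69], [-2.54, 2.54]. Speed limits (rad/s): [2.39, 2.39, 3.01, 3.14, 3.14, 3.14].

INTERFACE

Orientations are given as a rotation vector (axis times angle).
In Python, from workcell import ctrl gives the robot as it stands.
- The arm moves only by the shell command python3 jog.py 'ROWS' [OPENING]. ROWS is a JSON list of rows, 1 to 5 of them, each of 6 numbers: dx, dy, dz in shares of 300 mm (1.0 is 300 mm), then a rotation vector rx, ry, rz in parts of the range, where 1.0 means 4 rad; each row shifts and turns the commanded pose from where the row before left it, along the tool's axes as they then stand; what a row does not reach is not made up. A row lasts 1/12 s, in which the tool goes at most 41.7 mm and 0.125 rad, less where a joint would pass 70% of its speed; a pose out of reach is approached as far as the arm can. OPENING is the finger opening in mm, set as the command begins (- or left out keeps the last). The fingers move at their own pace and stop on an object; the grip force is fixed at half the most. Time passes only in rows, so rows that do not move let the fingers close. It prints the time, the measured TCP pose, the force, the opening and the grip force at its end. Shift and turn numbers lie between -1 and 1, and a call with a number outside is refused. Input that does not fit is refused with a message, and nothing moves.
- ctrl.get_obs(): the state, without advancing time (a new reading comes with each control period).
- ctrl.get_image(name): name is "scene" or "top"; returns a dict with "img" (400x640x3 uint8, red, green, blue), "fx", "fy", "cx", "cy" (pixels), "k1" (the pictures are not rectified: a ray, as slopes to the right and down, at radius r is drawn at 1 + k1 r^2 times it, then the intrinsics apply), "R" (3x3) and "t" (3): a world point X has camera coordinates R X + t. Camera axes: x right, y down, z forward; pixel columns grow to the right and rows downward; lengths in mm; the calibration is good to about 2 mm. A picture is of the moment at which its call begins. There is no depth.
- ctrl.close_job(): hands the job in; it is judged then, once.
The state is a dict: "t": time; "qpos": joint angles; "qvel": joint speeds; "joint_torque": joint torques, N m; "ee_pos": TCP position; "orientation": TCP orientation; "ft_force": force on the tool from outside, world axes, zero at the start; "moment": the same for the moment, N m; "width": finger opening in mm; "grasp_force": force on a finger pad.
Only numpy, scipy, OpenCV 4.12 (cv2) and the standard library are available. Lean on these libraries where they do the work, as an engineer would, in place of code of your own. Each camera call takes 0.05 s, during which the arm holds its last target. There are 200 camera calls.

TASK

The notebook's spine has been re-glued and must dry in the little blue book press: slide it along the wooden bed, under the raised pressure plate, until it lies squarely against the back stop. Then pump the ratchet handle by its red knob (clockwise strokes, seen from above, screw the plate down; the swings back slip freely) until the plate clamps the notebook firmly, about one full stroke past first touch; swing the handle back all the way to its anticlockwise stop, let go, and leave the other things on the desk where they are.

Things in the scene. Friction and masses are not known exactly. Their poses are not given: they have to be found in the camera images.
- press: Book press, fixed to the desk. Origin: on the desk under the vertical screw axis; x points along the bed in the direction in which a book is slid in, y to the left of x, z up. Light wooden bed, x from -265 to +80 mm, y +-90 mm, top 10 mm above the desk. The back stop across it has its face at x = +58 mm and stands 14 mm above the bed.
- mouth (a point): Middle of the channel's mouth on the bed's top: x = -55 mm, y = 0 in the press's frame, same axes. From here to the back stop two side rails, 12 mm high above the bed, leave a channel 120 mm wide; before the mouth the rails flare out straight to 168 mm wide at x = -105 mm.
- head (a point): Centre of the top of the round dark ratchet head, 130 mm above the desk on the screw axis; head radius 42 mm, 102 to 130 mm above the desk. It sits on a blue bridge (x +-17 mm, y +-84 mm, 85 to 100 mm above the desk) on two columns outside the rails. A thin brass screw rises through it to 161 mm at most.
- home (a point): Point on the bed's top (10 mm above the desk) under the centre of a notebook that lies squarely against the back stop: x = -16 mm, y = 0 in the press's frame, same axes.
- notebook: Black hard-cover notebook with a red elastic, 148 mm (its x) by 113 mm (its y), 16 mm thick, about 0.19 kg, lying flat; origin at the centre of its underside. It starts on the bed in front of the mouth, its x along the press's x within 0.15 rad, its front edge at the wide end of the flare.
- plate: Aluminium pressure plate, 100 (x) by 104 (y) by 8 mm, level, on the screw axis; moves only up and down. Origin: centre of its underside, 42.5 mm above the desk at screw = 0; sinks 4.78 mm per rad of screw. It touches the notebook (top 26.3 mm above the desk) at screw = about 3.4, then yields on a spring of 4 N per mm: 12 N at screw = 4.05, more beyond.
- screw (a joint): Turn of the screw in rad, 0 to 5.86 (end stop), growing as the plate is screwed down; starts at 0.2 to 1.3. Only the handle's drive stroke turns it; friction (0.3 N m) keeps it where it is on the return stroke.
- handle (a joint): Swing of the ratchet handle in rad, 0 to 1.6 (hard stops). At 0 (anticlockwise stop) it points 40 degrees clockwise of the press's +x, seen from above; the value grows clockwise. Clockwise drives the screw by a ratchet of 15 teeth (up to 0.55 rad lost before it catches); anticlockwise slips freely. Driving takes 3 to 6 N at the knob. It stays where left; starts at 0.35 to 0.7.
- knob_grip (a point): Point on the axis of the upright red knob, 148 mm above the desk, 16 mm below its top: a cylinder 20 mm in diameter, 122 to 164 mm above the desk, on the handle's end 125 mm from the screw axis; it spins freely on its vertical axis. Under it lies the handle's flat steel bar, 16 mm wide, 112 to 122 mm above the desk, with a 26 mm round end.
- glue_stick: Bystander: glue stick, 28 mm in diameter, 85 mm tall, standing beside the press. Origin at the centre of its underside.
- calculator: Bystander: calculator, 122 x 78 x 15 mm. Origin at the centre of its underside.
- eraser: Bystander: blue and white eraser, 22 x 45 x 12 mm. Origin at the centre of its underside.

How it is judged (in metres and radians):
On the way, in this order (a step that is already met when the one before it is completed fails the run):
1. the notebook lies squarely against the back stop, within 7 mm (x of notebook in the frame of home between -0.007 and 0.005 m and y of notebook in the frame of home between -0.007 and 0.007 m and z of notebook in the frame of home below 0.006 m and angle between the x axis of notebook and the x axis of press, either way round below 0.07 rad), for 0.2 s.
2. the plate, screwed down by the ratchet, presses the notebook with at least 12 N (all of step 1 and contact force between plate and notebook above 12 N), for 0.2 s.
At the end, for the whole second after the job is handed in: The notebook lies on the bed at the back stop (within 7 mm along and across, 4 degrees), at rest; the plate presses it with more than 12 N (3 mm past touching); the handle is back within 0.12 rad of its anticlockwise stop (all of step 2 and value of joint handle below 0.12 rad and linear speed of notebook below 0.02 m/s).
It fails at once if the glue stick is pushed more than 30 mm or tipped (distance of glue_stick from where it was at the start of the episode above 0.03 m or angle between glue_stick's own z axis and vertical above 0.5 rad).
It fails at once if the calculator is pushed more than 30 mm or tipped (distance of calculator from where it was at the start of the episode above 0.03 m or angle between calculator's own z axis and vertical above 0.5 rad).
It fails at once if the eraser is pushed more than 30 mm or tipped (distance of eraser from where it was at the start of the episode above 0.03 m or angle between eraser's own z axis and vertical above 0.5 rad).
It also fails if it takes over 72 s, if anything falls off the work surface, if the arm or the gripper's body presses on something with over 40 N, if the wrist force passes 120 N, or if a joint passes its speed limit or range.

## Working session

There is one attempt and no reset: what is moved stays moved. The work goes in short steps, Python scripts to look and compute and a shell command to move; the robot and the scene stay as the last step left them, time stands still between calls to the robot, and variables do not carry over. Pictures are saved under pics/ and viewed, at most 10 in all, crops included, and the job is handed in when it is done.

```bash
ls; mkdir -p pics; python3 - <<'E'
from workcell import ctrl
import cv2
for n in("scene","top"):
    d=ctrl.get_image(n); cv2.imwrite(f"pics/{n}0.png",d["img"][:,:,::-1]); print({k:v for k,v in d.items() if k!="img"})
print(ctrl.get_obs())
E
```

```text
jog.py
pics
workcell.py
{'fx': 362.29824014278245, 'fy': 362.29824014278245, 'cx': 322.3411849626159, 'cy': 204.59324055735453, 'k1': -0.032327681232420316, 'R': array([[-0.1284168 ,  0.9916533 , -0.01152675],
       [ 0.80936022,  0.09807935, -0.57906517],
       [-0.57310135, -0.08369099, -0.81519977]]), 't': array([ 151.25552212, -301.05495631, 1264.40165078])}
{'fx': 440.1207614747994, 'fy': 440.1207614747994, 'cx': 321.776045925045, 'cy': 208.76453620595845, 'k1': -0.09407852092628162, 'R': array([[ 0.00828542, -0.99984098, -0.01579145],
       [-0.99527381, -0.00671752, -0.09687577],
       [ 0.09675428,  0.01651947, -0.9951712 ]]), 't': array([ -58.20680403,  490.33094018, 1148.26466727])}
{'t': 0.1, 'qpos': array([ 1.23899691e+00,  4.23782214e-01,  1.63058674e+00,  2.17089827e-05,
        1.08857930e+00, -1.89671371e-02]), 'qvel': array([-0.00023974, -0.00183175, -0.00366586, -0.00054656,  0.00080578,
        0.00107598]), 'joint_torque': array([ 2.40146901e-04, -5.45614100e+01, -2.74323857e+01,  6.44452334e-02,
        1.87679718e-02, -3.14077681e-06]), 'ee_pos': array([192.14665084, 594.24478283, 238.9788397 ]), 'orientation': array([-4.89370231e-01, -3.10298433e+00,  2.09126791e-03]), 'ft_force': array([-0.25484178, -0.2124687 , -0.22650078]), 'moment': array([-0.018692  , -0.03044   , -0.00942694]), 'grasp_force': 0.0, 'width': 87.77647835245054}
```

View pics/scene0.png

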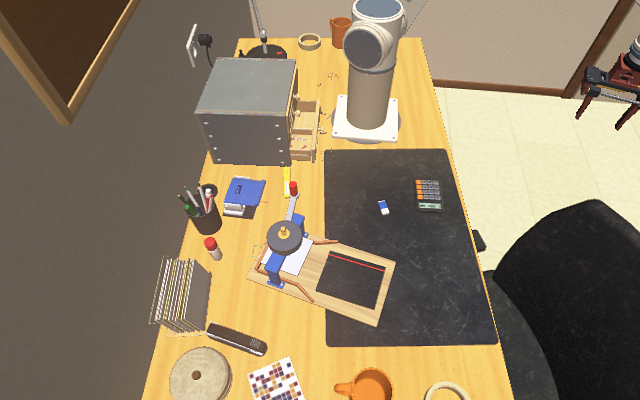

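View pics/top0.png

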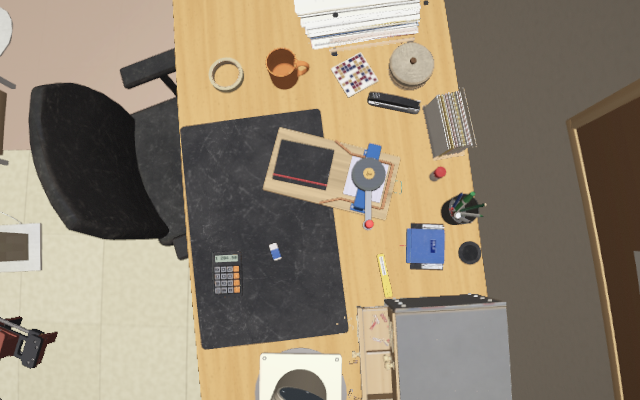

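The scene view shows the press near (290,260) with the notebook to its right. In the top view the notebook is at (303,163), the head at (368,174), the knob at (369,224), and the bed's near-end corners at about (282,128) and (264,188). I'll enlarge the top view to measure.

```bash
cat > h.py <<'E'
import numpy as np, cv2
from workcell import ctrl
def ray(d,u,v):
    K=np.array([[d["fx"],0,d["cx"]],[0,d["fy"],d["cy"]],[0,0,1]])
    xy=cv2.undistortPoints(np.array([[[u,v]]],float),K,np.array([d["k1"],0,0,0.]))[0,0]
    return -d["R"].T@d["t"], d["R"].T@np.array([*xy,1])
def onz(d,u,v,z):
    c,r=ray(d,u,v); return c+r*(z-c[2])/r[2]
def tri(p,q):
    (c1,r1),(c2,r2)=p,q
    s=np.linalg.lstsq(np.c_[r1,-r2],c2-c1,rcond=None)[0]
    a,b=c1+s[0]*r1,c2+s[1]*r2; return (a+b)/2,np.linalg.norm(a-b)
def px(d,X):
    K=np.array([[d["fx"],0,d["cx"]],[0,d["fy"],d["cy"]],[0,0,1]])
    return cv2.projectPoints(np.array([X],float),cv2.Rodrigues(d["R"])[0],d["t"],K,np.array([d["k1"],0,0,0.]))[0][0,0]
E
python3 - <<'E'
import cv2
a=cv2.imread("pics/top0.png")[115:240,250:450]; b=cv2.imread("pics/scene0.png")[170:335,230:410]
cv2.imwrite("pics/topc.png",cv2.resize(a,None,fx=4,fy=4,interpolation=cv2.INTER_CUBIC))
cv2.imwrite("pics/scenec.png",cv2.resize(b,None,fx=3.5,fy=3.5,interpolation=cv2.INTER_CUBIC))
E
```

```text
(no output)
```

View pics/topc.png

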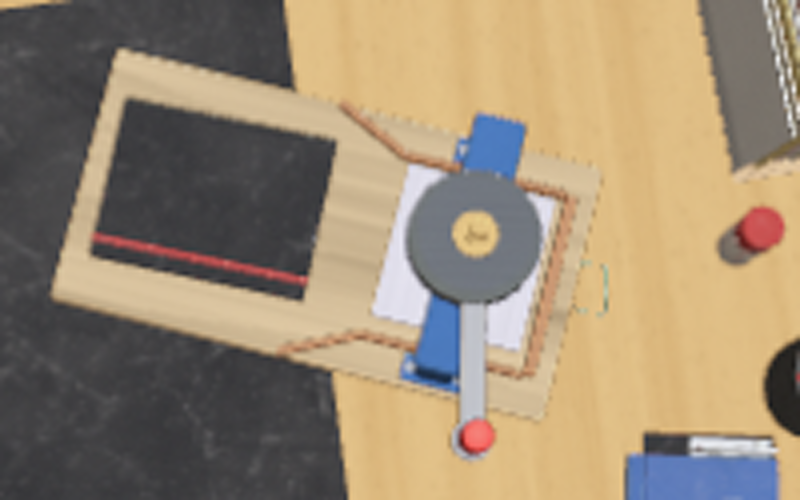

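View pics/scenec.png

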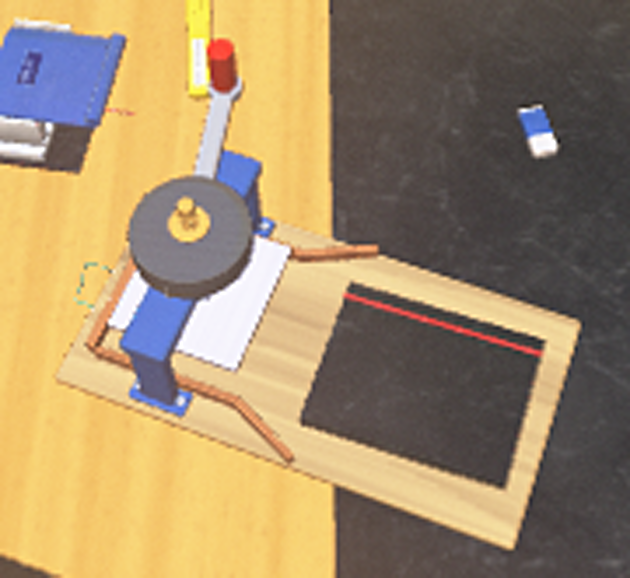

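The crops show all four bed corners, the notebook, the head and the knob clearly. In the top crop the bed corners are about (117,48), (52,297), (545,417) and (601,170). The head is at (474,236) and the knob top at (477,436).

```bash
cat > m.py <<'E'
from h import *
T=ctrl.get_image("top"); S=ctrl.get_image("scene")
ct=np.array([[117,48],[52,297],[545,417],[601,170]])/4+[250,115]-.4
cs=np.array([[580,322],[514,548],[57,380]])/3.5+[230,170]-.4
bt=np.array([onz(T,*p,10)[:2] for p in ct]); bs=np.array([onz(S,*p,10)[:2] for p in cs])
print("bed top",bt.round(1).tolist(),"scene",bs.round(1).tolist())
print("sizes top",[round(np.linalg.norm(bt[i]-bt[i-1]),1) for i in range(4)])
ax=(bt[2]-bt[1])+(bt[3]-bt[0]); print("yaw",np.arctan2(ax[1],ax[0]))
for d,n,q in((T,"top",ct),(S,"scene",np.array([[580,322],[514,548],[250,450],[300,250]])/3.5+[230,170])):
    img=d["img"]; hsv=cv2.cvtColor(img,cv2.COLOR_RGB2HSV)
    m=((hsv[...,2]<90)).astype(np.uint8)*255
    poly=np.zeros_like(m)
    c=q if n=="scene" else np.array([[117,48],[52,297],[330,350],[370,120]])/4+[250,115]
    cen=c.mean(0); c=cen+(c-cen)*.93
    cv2.fillConvexPoly(poly,c.astype(np.int32),255); m&=poly
    m=cv2.morphologyEx(m,cv2.MORPH_CLOSE,np.ones((5,5)))
    k=max(cv2.findContours(m,cv2.RETR_EXTERNAL,cv2.CHAIN_APPROX_NONE)[0],key=cv2.contourArea)[:,0]
    w=np.array([onz(d,*p,26.3)[:2] for p in k],np.float32)
    r=cv2.minAreaRect(w); print("notebook",n,r)
    red=((hsv[...,0]<8)|(hsv[...,0]>172))&(hsv[...,1]>130)&(hsv[...,2]>110)
    nn,l,st,ce=cv2.connectedComponentsWithStats(red.astype(np.uint8))
    print([(ce[i].round(1).tolist(),st[i].tolist()) for i in range(1,nn) if 15<st[i,4]<300 and 150<ce[i][0]<460 and 100<ce[i][1]<330])
print("head top",onz(T,474/4+250-.4,236/4+115-.4,130),"scene",onz(S,190/3.5+230-.4,221/3.5+170-.4,130))
E
python3 m.py
```

```text
bed top [[719.0, 66.0], [545.3, 106.9], [466.0, -226.6], [635.1, -266.1]] scene [[547.8, 108.5], [719.9, 67.6], [640.4, -264.0]]
sizes top [np.float64(342.6), np.float64(178.4), np.float64(342.8), np.float64(173.6)]
yaw -1.8112273065954887
notebook top ((610.41455078125, -3.109832763671875), (144.67608642578125, 110.04518127441406), 78.3311996459961)
[([439.9, 171.7], [434, 167, 12, 11, 93]), ([297.0, 178.6], [288, 177, 18, 4, 29]), ([315.4, 182.4], [307, 181, 18, 4, 26]), ([369.1, 223.8], [365, 220, 9, 8, 49])]
notebook scene ((615.1351928710938, -2.306610107421875), (144.50537109375, 114.03996276855469), 78.31230163574219)
[([292.9, 187.9], [289, 181, 8, 15, 96]), ([207.0, 202.8], [206, 198, 3, 14, 29]), ([210.2, 243.3], [204, 237, 13, 14, 134]), ([356.4, 262.3], [328, 254, 57, 18, 87])]
head top [ 567.26092915 -168.49772168  130.        ] scene [ 566.80536922 -168.40139403  130.        ]
```

The manual's scale: shifts go in shares of 300 mm and turns go in shares of 4 rad. Converting my numbers, 0.125 rad / 4 = 0.0313.

```bash
cat > w.py <<'E'
from h import *
from scipy.spatial.transform import Rotation as Ro
O=np.array([569.5,-169.]); YAW=-1.8085
E=np.array([[np.cos(YAW),np.sin(YAW)],[-np.sin(YAW),np.cos(YAW)]])
def press(p): return E@(np.asarray(p)[:2]-O)
def world(q): return O+E.T@np.asarray(q,float)
if __name__=="__main__":
    o=ctrl.get_obs(); R=Ro.from_rotvec(o["orientation"]).as_matrix()
    ty=E@R[:2,1]; p=press(o["ee_pos"])
    print("press xy",p.round(1),"z",o["ee_pos"][2].round(1),"turn about tool z needed",round(np.arctan2(ty[0],ty[1]) if True else 0,4)*-1,"tilt",R[:2,2].round(3),"t",o["t"],"w",o["width"].round(1),"F",(E@o["ft_force"][:2]).round(1),o["ft_force"][2].round(1))
    print("handle value at this tcp",round(-np.arctan2(p[1],p[0])-np.radians(40),3),"radius",np.hypot(*p).round(1),"q6",o["qpos"].round(2).tolist())
E
python3 w.py
python3 - <<'E'
from w import *
T=ctrl.get_image("top")
k=onz(T,369.1,223.8,164); p=press(k); print(k,p,np.hypot(*p),-np.arctan2(p[1],p[0])-np.radians(40))
E
python3 jog.py '[[0,0,0,0,0,0.0313],[0,0,0,0,0,0.0313],[0,0,0,0,0,0.0313],[0,0,0,0,0,0.0313]]' 60
python3 w.py
```

```text
[ 442.59827315 -167.51376149  164.        ] [  28.43729165 -123.68337652] 126.91042976400381 0.6466721453395813
t: 0.58
ee_pos: [192.3, 594.6, 239.5]
orientation: [1.251, 2.882, -0.0]
ft_force: [-0.8, -0.4, 0.2]
width: 64.6
grasp_force: 0.0Traceback (most recent call last):
  File "w.py", line 10, in <module>
    print("press xy",p.round(1),"z",o["ee_pos"][2].round(1),"turn about tool z needed",round(np.arctan2(ty[0],ty[1]) if True else 0,4)*-1,"tilt",R[:2,2].round(3),"t",o["t"],"w",o["width"].round(1),"F",(E@o["ft_force"][:2]).round(1),o["ft_force"][2].round(1))
                                                                                                                                                                                 ^^^^^^^^^^^^^^^^
AttributeError: 'float' object has no attribute 'round'
Traceback (most recent call last):
  File "w.py", line 10, in <module>
    print("press xy",p.round(1),"z",o["ee_pos"][2].round(1),"turn about tool z needed",round(np.arctan2(ty[0],ty[1]) if True else 0,4)*-1,"tilt",R[:2,2].round(3),"t",o["t"],"w",o["width"].round(1),"F",(E@o["ft_force"][:2]).round(1),o["ft_force"][2].round(1))
                                                                                                                                                                                 ^^^^^^^^^^^^^^^^
AttributeError: 'float' object has no attribute 'round'
```

In the tool's units: 0.123 rad / 4 = 0.0308.

```bash
sed -i 's/o\["width"\].round(1)/round(o["width"],1)/' w.py
python3 jog.py '[[0,0,0,0,0,0.0308],[0,0,0,0,0,0.0308],[0,0,0,0,0,0.0308],[0,0,0,0,0,0.0308]]' >/dev/null
python3 jog.py '[[0,0,0,0,0,0.031],[0,0,0,0,0,0.031],[0,0,0,0,0,0.031],[0,0,0,0,0,0.031],[0,0,0,0,0,0]]' >/dev/null
python3 w.py
```

```text
press xy [-653.3 -546.4] z 239.6 turn about tool z needed 0.0032 tilt [-0. -0.] t 1.3333 w 60.1 F [ 0.2 -0.4] -0.5
handle value at this tcp 1.747 radius 851.7 q6 [1.24, 0.42, 1.63, -0.0, 1.09, 1.47]
```

In the tool's units: 34.1 mm / 300 = 0.1137, -23.4 mm / 300 = -0.078.

```bash

python3 jog.py '[[-0.078,0.1137,0,0,0,0],[-0.078,0.1137,0,0,0,0],[-0.078,0.1137,0,0,0,0],[-0.078,0.1137,0,0,0,0],[-0.078,0.1137,0,0,0,0]]' >/dev/null
python3 jog.py '[[-0.078,0.1137,0,0,0,0],[-0.078,0.1137,0,0,0,0],[-0.078,0.1137,0,0,0,0],[-0.078,0.1137,0,0,0,0],[-0.078,0.1137,0,0,0,0]]' >/dev/null
python3 jog.py '[[-0.078,0.1137,0,0,0,0],[-0.078,0.1137,0,0,0,0],[-0.078,0.1137,0,0,0,0],[-0.078,0.1137,0,0,0,0],[-0.078,0.1137,0,0,0,0]]' >/dev/null
python3 jog.py '[[-0.078,0.1137,0,0,0,0],[0,0,0,0,0,0],[0,0,0,0,0,0]]' >/dev/null
python3 w.py
```

```text
press xy [-281.6    3.4] z 239.2 turn about tool z needed 0.0077 tilt [-0.  0.] t 2.8333 w 60.0 F [ 0.7 -0.9] -0.1
handle value at this tcp -3.828 radius 281.6 q6 [0.14, 0.46, 1.58, 0.0, 1.11, 0.37]
```

In the tool's units: 40 mm / 300 = 0.1333, 30 mm / 300 = 0.1, 0.0077 rad / 4 = 0.0019.

```bash

python3 jog.py '[[0,-0.0033,0.1333,0,0,0.0019],[0,-0.0033,0.1333,0,0,0],[0,-0.0033,0.1333,0,0,0],[0,0,0.1333,0,0,0],[0,0,0.1,0,0,0]]' >/dev/null
python3 jog.py '[[0,0,0.0533,0,0,0],[0,0,0,0,0,0],[0,0,0,0,0,0]]'
python3 w.py
```

```text
t: 3.5
ee_pos: [634.0, 107.5, 33.2]
orientation: [-2.465, -1.945, 0.003]
ft_force: [-0.6, -0.4, -0.4]
width: 60.1
grasp_force: 0.0
press xy [-283.9   -2.4] z 33.2 turn about tool z needed 0.0029 tilt [-0.002 -0.   ] t 3.5 w 60.1 F [ 0.5 -0.5] -0.4
handle value at this tcp 2.435 radius 283.9 q6 [0.15, 0.72, 1.68, 0.0, 0.75, 0.38]
```

```bash

python3 jog.py '[[-0.0333,0.0013,0,0,0,0],[-0.0333,0.0013,0,0,0,0],[-0.0333,0.0013,0,0,0,0],[-0.0333,0.0013,0,0,0,0],[-0.0333,0.0013,0,0,0,0]]'|grep force
python3 jog.py '[[-0.0333,0,0,0,0,0],[-0.0333,0,0,0,0,0],[-0.0333,0,0,0,0,0],[-0.0333,0,0,0,0,0],[-0.0333,0,0,0,0,0]]'|grep force
python3 jog.py '[[-0.0267,0,0,0,0,0],[-0.0267,0,0,0,0,0],[-0.0267,0,0,0,0,0],[-0.0267,0,0,0,0,0],[-0.0267,0,0,0,0,0]]'|grep force
python3 jog.py '[[-0.0167,0,0,0,0,0],[-0.0167,0,0,0,0,0],[-0.0167,0,0,0,0,0],[-0.0167,0,0,0,0,0]]'|grep force
python3 w.py
python3 - <<'E'
from h import *
a=ctrl.get_image("top")["img"][115:240,250:450,::-1]; b=ctrl.get_image("scene")["img"][200:325,210:410,::-1]
cv2.imwrite("pics/push.png",np.vstack([cv2.resize(x,None,fx=2.4,fy=2.4,interpolation=cv2.INTER_CUBIC) for x in(a,b)]))
E
```

```text
ft_force: [0.7, 3.1, 3.1]
grasp_force: 1.7
ft_force: [1.3, 4.2, 3.5]
grasp_force: 1.9
ft_force: [0.2, 3.0, 2.5]
grasp_force: 1.8
ft_force: [1.1, 2.5, 2.5]
grasp_force: 1.5
press xy [-122.8    0.9] z 33.6 turn about tool z needed 0.0002 tilt [-0.  0.] t 5.0833 w 59.9 F [-2.7  0.5] 2.5
handle value at this tcp -3.832 radius 122.8 q6 [-0.1, 0.68, 1.78, -0.0, 0.69, 0.13]
```

View pics/push.png

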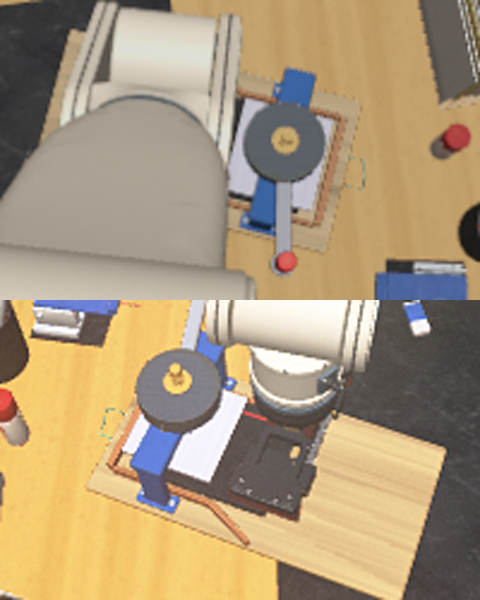

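In the lower (scene) view the notebook is in the channel, with its front corner under the plate near (175,475). The gripper is behind it. About 22 mm are left to push.

In the tool's units: -4 mm / 300 = -0.0133, -3 mm / 300 = -0.01.

```bash

python3 jog.py '[[-0.0133,0,0,0,0,0],[-0.0133,0,0,0,0,0],[-0.01,0,0,0,0,0],[-0.01,0,0,0,0,0]]'|grep ft
python3 w.py
python3 jog.py '[[-0.0067,0,0,0,0,0],[-0.0067,0,0,0,0,0]]'|grep ft
python3 jog.py '[[-0.0067,0,0,0,0,0],[0,0,0,0,0,0]]'|grep ft
python3 w.py
```

```text
ft_force: [0.3, 1.4, -1.0]
press xy [-108.8    0.8] z 33.5 turn about tool z needed 0.0001 tilt [-0.001 -0.   ] t 5.5167 w 59.9 F [-1.5 -0. ] -1.0
handle value at this tcp -3.832 radius 108.8 q6 [-0.13, 0.68, 1.78, -0.0, 0.68, 0.11]
ft_force: [0.8, 2.1, -1.8]
ft_force: [-0.3, -0.0, -0.6]
press xy [-102.8    1. ] z 33.7 turn about tool z needed -0.0002 tilt [-0. -0.] t 5.85 w 60.1 F [ 0.1 -0.2] -0.6
handle value at this tcp -3.83 radius 102.8 q6 [-0.14, 0.68, 1.78, -0.0, 0.68, 0.1]
```

In the tool's units: -1 mm / 300 = -0.0033.

```bash

for i in 1; do python3 jog.py '[[-0.0033,0,0,0,0,0],[-0.0033,0,0,0,0,0]]'|grep ft; python3 jog.py '[[-0.0033,0,0,0,0,0],[-0.0033,0,0,0,0,0]]'|grep ft; done
python3 w.py
```

```text
ft_force: [3.1, 7.1, -1.2]
ft_force: [3.5, 17.8, -0.3]
press xy [-101.2    1.6] z 34.0 turn about tool z needed -0.0015 tilt [0.002 0.003] t 6.1833 w 59.8 F [-18.1  -0.8] -0.3
handle value at this tcp -3.824 radius 101.2 q6 [-0.14, 0.68, 1.78, 0.0, 0.68, 0.1]
```

In the tool's units: -40 mm / 300 = -0.1333, -20 mm / 300 = -0.0667.

```bash

python3 jog.py '[[0,0,0,0,0,0],[0.0333,0,0,0,0,0],[0.0667,0,0,0,0,0],[0.0667,0,-0.0667,0,0,0],[0,0,-0.1333,0,0,0]]'|grep ft
python3 jog.py '[[0,0,-0.1333,0,0,0],[0,0,-0.1333,0,0,0],[0,0,-0.1333,0,0,0],[0,0,-0.05,0,0,0]]'|grep ft
python3 w.py
python3 - <<'E'
from w import *
T=ctrl.get_image("top");S=ctrl.get_image("scene")
print(tri(ray(T,393,302),ray(S,290,105)),tri(ray(T,507,298),ray(S,200,107)))
b=S["img"][215:325,220:400,::-1]
cv2.imwrite("pics/in.png",cv2.resize(b,None,fx=4,fy=4,interpolation=cv2.INTER_CUBIC))
E
```

```text
ft_force: [-0.2, -0.6, 0.2]
ft_force: [1.3, -0.8, 0.4]
press xy [-149.8    3.4] z 234.8 turn about tool z needed 0.0004 tilt [ 0.008 -0.001] t 6.9333 w 60.0 F [0.5 1.4] 0.4
handle value at this tcp -3.817 radius 149.9 q6 [-0.06, 0.4, 1.68, -0.0, 1.06, 0.18]
(array([ 272.62465154, -202.53046138,  261.69920034]), np.float64(11.966136183113191)) (array([ 276.81516394, -449.58350254,  238.2585186 ]), np.float64(19.76164230897236))
```

View pics/in.png

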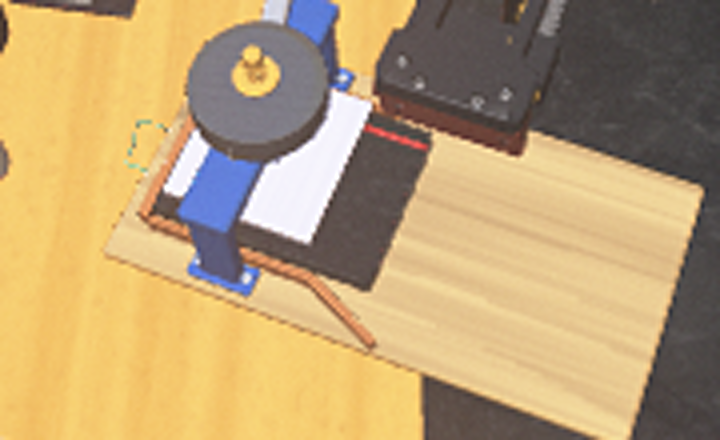

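The notebook now sits under the plate, its far front corner at the back stop near (150,205). Its rear edge runs from (368,291) to (432,150). I'll check those corners and the knob in the second view, and turn the tool.

In the tool's units: 0.12 rad / 4 = 0.03.

```bash

python3 jog.py '[[0,0,0,0,0,0.03],[0,0,0,0,0,0.03],[0,0,0,0,0,0.03],[0,0,0,0,0,0.03],[0,0,0,0,0,0.03]]' 60 >/dev/null
python3 jog.py '[[0,0,0,0,0,0.03],[0,0,0,0,0,0.03],[0,0,0,0,0,0.03],[0,0,0,0,0,0.03],[0,0,0,0,0,0.03]]'  >/dev/null
python3 jog.py '[[0,0,0,0,0,0.03],[0,0,0,0,0,0.03],[0,0,0,0,0,0.03],[0,0,0,0,0,0]]'  >/dev/null
python3 w.py
python3 - <<'E'
from w import *
T=ctrl.get_image("top");S=ctrl.get_image("scene")
for u,v in((368,291),(432,150)): print("nb corner",press(onz(S,u/4+220-.4,v/4+215-.4,26.3)))
for d in(T,S):
    h=cv2.cvtColor(d["img"],cv2.COLOR_RGB2HSV); red=((h[...,0]<8)|(h[...,0]>172))&(h[...,1]>130)&(h[...,2]>110)
    nn,l,st,ce=cv2.connectedComponentsWithStats(red.astype(np.uint8))
    for i in range(1,nn):
        if 15<st[i,4]<300 and 280<ce[i][0]<400 and 160<ce[i][1]<240:
            ys,xs=np.where(l==i); print(ce[i],st[i],"z148",press(onz(d,*ce[i],148)),"z160",press(onz(d,*ce[i],160)))
E
```

```text
press xy [-149.    0.] z 226.7 turn about tool z needed -1.5642 tilt [-0.003 -0.   ] t 8.2 w 59.8 F [ 0. -1.] -0.3
handle value at this tcp -3.84 radius 149.0 q6 [-0.06, 0.41, 1.68, -0.0, 1.05, 1.74]
nb corner [-91.67307772  61.08310106]
nb corner [-94.29924273 -42.68129867]
[369.03846154 223.61538462] [365 220   9   8  52] z148 [  29.37387492 -121.95987832] z160 [  28.49123071 -122.9641051 ]
[366.65454545 196.63636364] [355 177  22  29 110] z148 [-152.7922987 -158.0777579] z160 [-154.40939276 -149.15255628]
[292.875      187.92708333] [289 181   8  15  96] z148 [  26.86238421 -119.72018036] z160 [  22.20952706 -111.44313618]
[359.9047619  211.61904762] [354 210  13   5  21] z148 [-150.74466551 -110.08570773] z160 [-152.39636    -101.97146463]
```

In the tool's units: 29.5 mm / 300 = 0.0983, -20.3 mm / 300 = -0.0677.

```bash

python3 jog.py '[[-0.0677,0.0983,0,0,0,0],[-0.0677,0.0983,0,0,0,0],[-0.0677,0.0983,0,0,0,0],[-0.0677,0.0983,0,0,0,0],[-0.0677,0.0983,0,0,0,0]]' >/dev/null
python3 jog.py '[[-0.0677,0.0983,0,0,0,0],[0,0,0,0,0,0],[0,0,0,0,0,0]]' >/dev/null
python3 w.py
```

```text
press xy [  30.3 -119.8] z 228.4 turn about tool z needed -1.5601 tilt [-0.  0.] t 8.9667 w 60.2 F [0.7 0.4] -0.5
handle value at this tcp 0.625 radius 123.6 q6 [-0.39, 0.22, 1.96, -0.0, 0.96, 1.41]
```

In the tool's units: 30 mm / 300 = 0.1, 22 mm / 300 = 0.0733.

```bash

python3 jog.py '[[-0.0067,-0.0067,0.1,0,0,0],[0,0,0.1,0,0,0],[0,0,0.0733,0,0,0],[0,0,0,0,0,0]]' >/dev/null
python3 w.py
python3 jog.py '[[0,0,0,0,0,0],[0,0,0,0,0,0],[0,0,0,0,0,0],[0,0,0,0,0,0],[0,0,0,0,0,0]]' 10
python3 w.py
```

```text
press xy [  25.9 -122.9] z 143.0 turn about tool z needed -1.557 tilt [-0.006  0.003] t 9.3 w 59.7 F [-0.7 -1.4] -0.7
handle value at this tcp 0.665 radius 125.6 q6 [-0.38, 0.36, 2.02, 0.0, 0.77, 1.41]
t: 9.72
ee_pos: [446.4, -167.1, 147.8]
orientation: [3.121, -0.355, 0.003]
ft_force: [0.0, -0.1, -0.5]
width: 30.4
grasp_force: 0.0
press xy [  27.1 -120.1] z 147.8 turn about tool z needed -1.5596 tilt [ 0.002 -0.001] t 9.7167 w 30.4 F [0.1 0. ] -0.5
handle value at this tcp 0.65 radius 123.1 q6 [-0.38, 0.35, 2.02, 0.0, 0.77, 1.41]
```

In the tool's units: -2 mm / 300 = -0.0067, 1 mm / 300 = 0.0033.

```bash

python3 jog.py '[[-0.0067,0,0.0033,0,0,0],[0,0,0,0,0,0],[0,0,0,0,0,0],[0,0,0,0,0,0],[0,0,0,0,0,0]]' 10 | grep wid
python3 jog.py '[[0,0,0,0,0,0],[0,0,0,0,0,0],[0,0,0,0,0,0]]' 10
python3 w.py
```

```text
width: 19.4
t: 10.38
ee_pos: [443.6, -166.5, 146.0]
orientation: [3.121, -0.356, -0.0]
ft_force: [-0.9, 0.2, 6.2]
width: 19.6
grasp_force: 30.0
press xy [  27.2 -122.9] z 146.0 turn about tool z needed -1.5601 tilt [-0. -0.] t 10.3833 w 19.6 F [ 0.1 -0.9] 6.2
handle value at this tcp 0.655 radius 125.9 q6 [-0.38, 0.35, 2.02, -0.0, 0.77, 1.41]
```

```bash
cat > arc.py <<'E'
import sys
from w import *
def go(a,b,n,o=None):
    # tool-frame rows for handle value a->b, starting from the measured pose
    o=o or ctrl.get_obs(); R=Ro.from_rotvec(o["orientation"]).as_matrix()
    P=[world(125*np.array([np.cos(t),-np.sin(t)])) for t in np.radians(40)+np.linspace(a,b,n+1)]
    for p,q in zip(P,P[1:]):
        d=R.T@np.array([*(q-p),0]); print(a.__class__ and f"[{d[0]:.1f},{d[1]:.1f},0,0,0,0]",end=" ")
    print()
if __name__=="__main__": go(*map(float,sys.argv[1:3]),int(sys.argv[3]))
E
python3 arc.py 0.65 1.58 8; python3 arc.py 1.58 0.02 13;python3 arc.py 0.02 1.58 13
```

```text
[-2.2,-14.4,0,0,0,0] [-0.5,-14.5,0,0,0,0] [1.1,-14.5,0,0,0,0] [2.8,-14.2,0,0,0,0] [4.4,-13.8,0,0,0,0] [6.0,-13.2,0,0,0,0] [7.5,-12.4,0,0,0,0] [8.9,-11.5,0,0,0,0] 
[-9.2,11.9,0,0,0,0] [-7.7,12.9,0,0,0,0] [-6.1,13.7,0,0,0,0] [-4.4,14.3,0,0,0,0] [-2.7,14.8,0,0,0,0] [-0.9,15.0,0,0,0,0] [0.9,15.0,0,0,0,0] [2.7,14.7,0,0,0,0] [4.5,14.3,0,0,0,0] [6.1,13.7,0,0,0,0] [7.7,12.8,0,0,0,0] [9.2,11.8,0,0,0,0] [10.6,10.6,0,0,0,0] 
[-10.6,-10.6,0,0,0,0] [-9.2,-11.8,0,0,0,0] [-7.7,-12.8,0,0,0,0] [-6.1,-13.7,0,0,0,0] [-4.5,-14.3,0,0,0,0] [-2.7,-14.7,0,0,0,0] [-0.9,-15.0,0,0,0,0] [0.9,-15.0,0,0,0,0] [2.7,-14.8,0,0,0,0] [4.4,-14.3,0,0,0,0] [6.1,-13.7,0,0,0,0] [7.7,-12.9,0,0,0,0] [9.2,-11.9,0,0,0,0]
```

In the tool's units: -14.5 mm / 300 = -0.0483, -14.4 mm / 300 = -0.048.

```bash

python3 jog.py '[[-0.0073,-0.048,0,0,0,0],[-0.0017,-0.0483,0,0,0,0],[0.0037,-0.0483,0,0,0,0],[0.0093,-0.0473,0,0,0,0]]' | grep force
python3 w.py
python3 jog.py '[[0.0147,-0.046,0,0,0,0],[0.02,-0.044,0,0,0,0],[0.025,-0.0413,0,0,0,0]]' | grep force
python3 w.py
python3 jog.py '[[0.0233,-0.03,0,0,0,0],[0,0,0,0,0,0]]' | grep force
python3 w.py
```

```text
ft_force: [-1.2, -3.2, 5.5]
grasp_force: 30.0
press xy [ -30.6 -122.4] z 146.0 turn about tool z needed -1.5601 tilt [ 0.    -0.001] t 10.7167 w 19.3 F [ 3.4 -0.4] 5.5
handle value at this tcp 1.118 radius 126.2 q6 [-0.26, 0.35, 2.03, -0.0, 0.76, 1.54]
ft_force: [-0.9, -4.1, 5.3]
grasp_force: 30.0
press xy [ -70.3 -104.7] z 146.0 turn about tool z needed -1.5596 tilt [-0.    -0.001] t 10.9667 w 19.6 F [4.2 0.1] 5.3
handle value at this tcp 1.464 radius 126.2 q6 [-0.18, 0.37, 1.99, -0.0, 0.78, 1.62]
ft_force: [-1.7, 0.8, 7.5]
grasp_force: 30.0
press xy [-80.5 -97. ] z 145.9 turn about tool z needed -1.559 tilt [0. 0.] t 11.1333 w 19.3 F [-0.4 -1.8] 7.5
handle value at this tcp 1.565 radius 126.0 q6 [-0.16, 0.38, 1.97, 0.0, 0.79, 1.64]
```

In the tool's units: 14.8 mm / 300 = 0.0493, 14.3 mm / 300 = 0.0477.

```bash

python3 jog.py '[[-0.03,0.04,0,0,0,0],[-0.0253,0.043,0,0,0,0],[-0.02,0.0457,0,0,0,0],[-0.0143,0.0477,0,0,0,0],[-0.0087,0.0493,0,0,0,0]]' | grep force
python3 jog.py '[[-0.003,0.05,0,0,0,0],[0.003,0.05,0,0,0,0],[0.009,0.049,0,0,0,0],[0.015,0.0477,0,0,0,0]]' | grep force
python3 jog.py '[[0.0203,0.0457,0,0,0,0],[0.0257,0.0427,0,0,0,0],[0.0307,0.0393,0,0,0,0],[0.0233,0.0233,0,0,0,0],[0,0,0,0,0,0]]' | grep force
python3 w.py
python3 jog.py '[[-0.0353,-0.0353,0,0,0,0],[-0.0307,-0.0393,0,0,0,0],[-0.0257,-0.0427,0,0,0,0],[-0.0203,-0.0457,0,0,0,0],[-0.015,-0.0477,0,0,0,0]]'|grep force
python3 jog.py '[[-0.009,-0.049,0,0,0,0],[-0.003,-0.05,0,0,0,0],[0.003,-0.05,0,0,0,0],[0.009,-0.0493,0,0,0,0]]'|grep force
python3 jog.py '[[0.0147,-0.0477,0,0,0,0],[0.0203,-0.0457,0,0,0,0],[0.0257,-0.043,0,0,0,0],[0.02,-0.0267,0,0,0,0],[0,0,0,0,0,0]]'|grep force
python3 w.py
```

```text
ft_force: [6.0, -0.5, -0.6]
grasp_force: 30.0
ft_force: [13.1, 2.6, -4.9]
grasp_force: 30.0
ft_force: [11.8, 7.6, -0.7]
grasp_force: 30.0
press xy [ 93.2 -84.4] z 146.1 turn about tool z needed -1.5622 tilt [ 0.007 -0.   ] t 12.3 w 19.3 F [-10.2   9.7] -0.7
handle value at this tcp 0.038 radius 125.7 q6 [-0.5, 0.41, 1.92, 0.0, 0.8, 1.3]
ft_force: [18.1, -2.9, -12.2]
grasp_force: 30.0
ft_force: [13.7, -10.9, -12.2]
grasp_force: 30.0
ft_force: [10.2, -13.6, -4.7]
grasp_force: 30.0
press xy [-78.3 -99.3] z 146.2 turn about tool z needed -1.5578 tilt [ 0.008 -0.004] t 13.4667 w 19.1 F [10.9 13.1] -4.7
handle value at this tcp 1.541 radius 126.5 q6 [-0.16, 0.37, 1.98, -0.0, 0.78, 1.64]
```

In the tool's units: 14.3 mm / 300 = 0.0477, 1.3 mm / 300 = 0.0043.

```bash

python3 jog.py '[[0.0043,0.0033,0,0,0,0],[-0.0267,0.0383,0,0,0,0],[-0.0253,0.043,0,0,0,0],[-0.02,0.0457,0,0,0,0],[-0.0143,0.0477,0,0,0,0]]' | grep ft
python3 jog.py '[[-0.0087,0.0493,0,0,0,0],[-0.003,0.05,0,0,0,0],[0.003,0.05,0,0,0,0],[0.009,0.049,0,0,0,0],[0.015,0.0477,0,0,0,0]]' | grep ft
python3 jog.py '[[0.0203,0.0457,0,0,0,0],[0.0257,0.0427,0,0,0,0],[0.0307,0.0393,0,0,0,0],[0.0183,0.0183,0,0,0,0],[0,0,0,0,0,0]]' | grep ft
python3 w.py
python3 - <<'E'
from h import *
b=ctrl.get_image("scene")["img"][215:325,220:400,::-1]
cv2.imwrite("pics/s2.png",cv2.resize(b,None,fx=4,fy=4,interpolation=cv2.INTER_CUBIC))
E
```

```text
ft_force: [16.4, -6.2, -12.0]
ft_force: [29.3, 6.1, -19.8]
ft_force: [25.6, 16.1, -8.5]
press xy [ 91.1 -87.7] z 146.3 turn about tool z needed -1.5633 tilt [0.012 0.   ] t 14.7167 w 19.8 F [-21.7  21.1] -8.5
handle value at this tcp 0.068 radius 126.5 q6 [-0.5, 0.4, 1.93, 0.01, 0.8, 1.3]
```

View pics/s2.png

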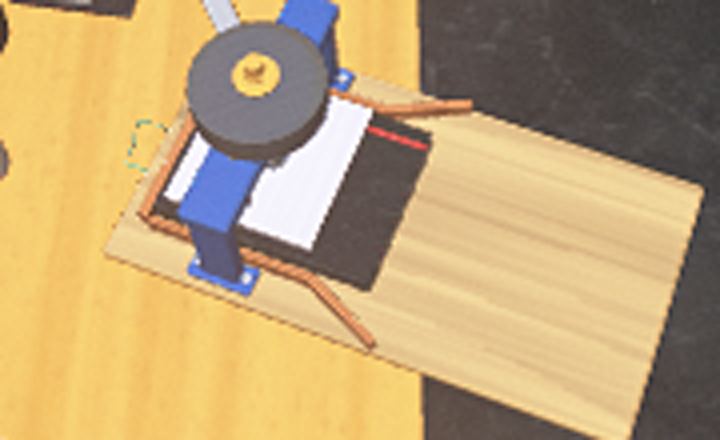

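The picture shows the brass tip lower (now near (253,68), was (253,47)). The plate's near corner is at (313,250) and the notebook hasn't moved. Next I'll turn that into a screw value and relieve the radial strain.

In the tool's units: -2.2 mm / 300 = -0.0073.

```bash

python3 jog.py '[[0.0073,-0.0073,0,0,0,0],[0,0,0,0,0,0]]' | grep ft
python3 w.py
python3 - <<'E'
from w import *
S=ctrl.get_image("scene")
for s in(0,1,2,3,3.4):
    c=[]
    for X in((-50,52),(-50,-52)): c.append(((px(S,[*world(X),50.5-4.78*s])-[220,215]+.4)*4).round(0).tolist())
    print(s,c,"tip",((px(S,[*O,161-4.78*s])-[220,215]+.4)*4).round(0))
for z in(18.3,26.3): print(z, ((px(S,[*world((-90,57)),z])-[220,215]+.4)*4).round(0))
print("head edge, top", ((px(S,[*O,130])-[220,215]+.4)*4).round(0))
E
```

```text
ft_force: [12.2, 8.2, -1.9]
press xy [ 89.2 -89.1] z 146.2 turn about tool z needed -1.5606 tilt [ 0.005 -0.   ] t 14.9333 w 19.5 F [-10.9  10. ] -1.9
handle value at this tcp 0.087 radius 126.1 q6 [-0.49, 0.4, 1.93, 0.0, 0.8, 1.3]
0 [[308.0, 239.0], [372.0, 98.0]] tip [250.  48.]
1 [[309.0, 242.0], [373.0, 102.0]] tip [251.  53.]
2 [[309.0, 245.0], [373.0, 106.0]] tip [252.  57.]
3 [[310.0, 249.0], [373.0, 109.0]] tip [252.  62.]
3.4 [[310.0, 250.0], [373.0, 111.0]] tip [253.  63.]
18.3 [368. 289.]
26.3 [368. 284.]
head edge, top [255.  76.]
```

In the tool's units: -14.3 mm / 300 = -0.0477, -13.7 mm / 300 = -0.0457.

```bash

python3 jog.py '[[-0.0113,-0.0233,0,0,0,0],[-0.0307,-0.0393,0,0,0,0],[-0.025,-0.0427,0,0,0,0],[-0.0197,-0.0457,0,0,0,0],[-0.014,-0.0477,0,0,0,0]]'|grep ft
python3 jog.py '[[-0.008,-0.049,0,0,0,0],[-0.002,-0.05,0,0,0,0],[0.004,-0.05,0,0,0,0],[0.01,-0.0493,0,0,0,0]]'|grep ft
python3 jog.py '[[0.0153,-0.0477,0,0,0,0],[0.021,-0.0457,0,0,0,0],[0.0257,-0.043,0,0,0,0]]'|grep ft
python3 w.py
python3 jog.py '[[0.0167,-0.02,0,0,0,0],[0,0,0,0,0,0]]'|grep ft
python3 w.py
```

```text
ft_force: [6.1, -3.0, 2.4]
ft_force: [0.3, -3.2, 7.3]
ft_force: [0.0, -4.9, 7.3]
press xy [ -70.4 -105.1] z 146.0 turn about tool z needed -1.5592 tilt [-0.001 -0.001] t 15.9833 w 19.4 F [4.8 1.2] 7.3
handle value at this tcp 1.463 radius 126.5 q6 [-0.18, 0.37, 1.99, -0.0, 0.78, 1.62]
ft_force: [-2.4, 1.2, 10.6]
press xy [-77.3 -99.9] z 146.0 turn about tool z needed -1.5587 tilt [-0.002  0.001] t 16.15 w 19.3 F [-0.6 -2.7] 10.6
handle value at this tcp 1.531 radius 126.3 q6 [-0.17, 0.38, 1.98, 0.0, 0.79, 1.63]
```

The manual's scale: shifts go in shares of 300 mm and turns go in shares of 4 rad. Converting my numbers, 14.8 mm / 300 = 0.0493, 14.4 mm / 300 = 0.048.

```bash

python3 jog.py '[[-0.0257,0.0407,0,0,0,0],[-0.0233,0.0437,0,0,0,0],[-0.018,0.0463,0,0,0,0],[-0.0123,0.048,0,0,0,0],[-0.0067,0.0493,0,0,0,0]]' | grep ft
python3 jog.py '[[-0.0007,0.05,0,0,0,0],[0.005,0.05,0,0,0,0],[0.011,0.0483,0,0,0,0],[0.017,0.0467,0,0,0,0]]' | grep ft
python3 jog.py '[[0.0223,0.0443,0,0,0,0],[0.0277,0.041,0,0,0,0],[0.0283,0.0333,0,0,0,0],[0,0,0,0,0,0]]' | grep ft
python3 w.py
python3 - <<'E'
from h import *
b=ctrl.get_image("scene")["img"][215:325,220:400,::-1]
c=cv2.resize(b,None,fx=4,fy=4,interpolation=cv2.INTER_CUBIC)
cv2.imwrite("pics/s3.png",c)
I=[cv2.imread(f"pics/{n}.png") for n in("in","s2")]+[c]
cv2.imwrite("pics/cmp.png",np.hstack([cv2.resize(i[20:280,140:400],None,fx=1,fy=1.9) for i in I]))
# plate's near edge: white -> dark transition down columns 270..300; brass tip: topmost bright-yellow row inside head
for i in I:
    g=cv2.GaussianBlur(i,(5,5),0)[...,1].astype(float)
    e=[np.interp(-130,-g[225:275,x],np.arange(225,275)) for x in range(260,301,10)]
    h=cv2.cvtColor(i,cv2.COLOR_BGR2HSV); m=((h[...,0]>12)&(h[...,0]<30)&(h[...,1]>90))[30:100,225:285]
    print(np.round(e,1),np.mean(e).round(2),"brass first row",30+np.where(m.sum(1)>3)[0][0])
E
```

```text
ft_force: [-1.1, 1.1, 9.4]
ft_force: [0.5, 1.2, 7.5]
ft_force: [-1.8, -1.4, 9.7]
press xy [ 87.9 -89.8] z 146.0 turn about tool z needed -1.5605 tilt [-0.001 -0.001] t 17.2333 w 19.7 F [ 1.7 -1.4] 9.7
handle value at this tcp 0.098 radius 125.6 q6 [-0.49, 0.4, 1.93, -0.0, 0.81, 1.31]
[274.  274.  234.8 238.3 274. ] 259.02 brass first row 46
[274.  274.  240.4 244.3 274. ] 261.34 brass first row 53
[274.  274.  242.  245.9 274. ] 261.97 brass first row 55
```

View pics/cmp.png

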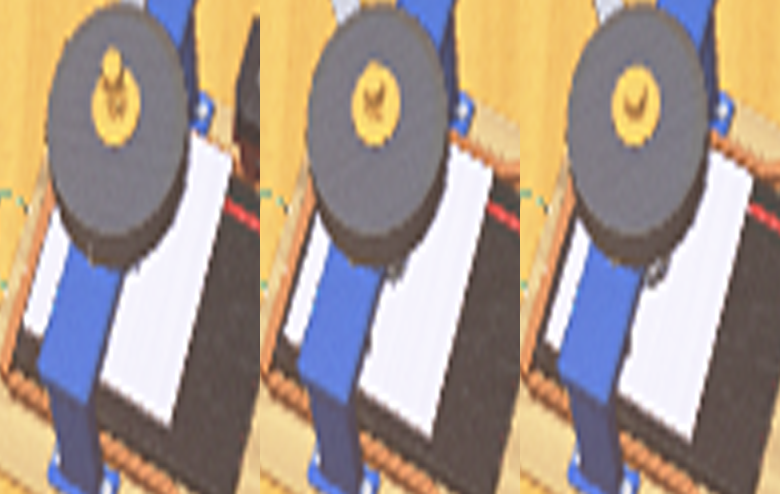

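Three snapshots side by side: the plate edge sank about 1.7 rad of screw between the first two, but only about 0.5 rad in the third. It is therefore touching the notebook, and the screw is at about 3.9 to 4.35. One more stroke of about 1.3 rad will clamp it without reaching the end stop.

In the tool's units: -14.3 mm / 300 = -0.0477, -13.7 mm / 300 = -0.0457.

```bash

python3 jog.py '[[-0.0167,-0.02,0,0,0,0],[-0.0307,-0.0393,0,0,0,0],[-0.025,-0.0427,0,0,0,0],[-0.0197,-0.0457,0,0,0,0],[-0.014,-0.0477,0,0,0,0]]'|grep ft
python3 jog.py '[[-0.008,-0.049,0,0,0,0],[-0.002,-0.05,0,0,0,0],[0.004,-0.05,0,0,0,0],[0.01,-0.0493,0,0,0,0]]'|grep ft
python3 jog.py '[[0.0153,-0.0477,0,0,0,0],[0.021,-0.0457,0,0,0,0],[0,0,0,0,0,0]]'|grep ft
python3 w.py
```

```text
ft_force: [1.9, -5.0, 5.3]
ft_force: [1.6, -5.8, 5.0]
ft_force: [1.2, -1.2, 7.7]
press xy [ -60.9 -110.8] z 146.0 turn about tool z needed -1.5581 tilt [ 0.001 -0.   ] t 18.2833 w 19.7 F [0.8 1.4] 7.7
handle value at this tcp 1.375 radius 126.5 q6 [-0.2, 0.36, 2.01, -0.0, 0.77, 1.6]
```

In the tool's units: 15 mm / 300 = 0.05, 14.8 mm / 300 = 0.0493.

```bash

python3 jog.py '[[-0.02,0.0447,0,0,0,0],[-0.0153,0.0467,0,0,0,0],[-0.0097,0.048,0,0,0,0],[-0.004,0.0493,0,0,0,0],[0.002,0.05,0,0,0,0]]' | grep ft
python3 jog.py '[[0.008,0.0493,0,0,0,0],[0.0137,0.048,0,0,0,0],[0.0193,0.046,0,0,0,0],[0.0243,0.0433,0,0,0,0]]' | grep ft
python3 jog.py '[[0.0283,0.0393,0,0,0,0],[0.0283,0.0317,0,0,0,0],[0,0,0,0,0,0]]' | grep ft
python3 w.py
```

```text
ft_force: [1.2, 0.8, 8.0]
ft_force: [1.1, 2.9, 8.4]
ft_force: [-1.1, -1.1, 9.1]
press xy [ 91.  -86.7] z 146.0 turn about tool z needed -1.5611 tilt [ 0.    -0.001] t 19.2833 w 19.7 F [ 1.4 -0.8] 9.1
handle value at this tcp 0.063 radius 125.7 q6 [-0.49, 0.41, 1.93, -0.0, 0.81, 1.3]
```

In the tool's units: 3 mm / 300 = 0.01.

```bash

python3 jog.py '[[0.01,0.01,0,0,0,0],[0.01,0.01,0,0,0,0],[0,0,0,0,0,0]]' | grep ft
python3 w.py
python3 jog.py '[[0.0067,0.0067,0,0,0,0],[0,0,0,0,0,0]]' | grep ft
python3 w.py
```

```text
ft_force: [-2.1, -0.1, 10.7]
press xy [ 95.1 -82.1] z 145.9 turn about tool z needed -1.5605 tilt [-0.001  0.001] t 19.5333 w 19.7 F [ 0.6 -2. ] 10.7
handle value at this tcp 0.014 radius 125.6 q6 [-0.5, 0.42, 1.91, 0.0, 0.82, 1.3]
ft_force: [-4.5, 9.0, 15.1]
press xy [ 95.4 -81.8] z 145.8 turn about tool z needed -1.5609 tilt [-0.004  0.005] t 19.7 w 19.4 F [-7.7 -6.5] 15.1
handle value at this tcp 0.011 radius 125.7 q6 [-0.5, 0.42, 1.91, 0.0, 0.82, 1.29]
```

Contact with the stop is confirmed. I'll release evenly, rise and check.

In the tool's units: -1 mm / 300 = -0.0033.

```bash

python3 jog.py '[[-0.0033,-0.0033,0,0,0,0],[0,0,0,0,0,0],[0,0,0,0,0,0],[0,0,0,0,0,0],[0,0,0,0,0,0]]' 50 | grep -E 'ft|wid'
python3 jog.py '[[0,0,-0.05,0,0,0],[0,0,-0.1,0,0,0],[0,0,-0.1333,0,0,0],[0,0,-0.0667,0,0,0]]' | grep ft
python3 jog.py '[[-0.1,0,0,0,0,0],[-0.1,0,0,0,0,0],[-0.1,0,0,0,0,0],[0,0,0,0,0,0]]' | grep ee
python3 - <<'E'
from w import *
S=ctrl.get_image("scene");T=ctrl.get_image("top")
b=S["img"][170:325,220:400,::-1]; a=T["img"][115:240,300:450,::-1]
cv2.imwrite("pics/end.png",np.hstack([cv2.resize(b,(520,448),interpolation=cv2.INTER_CUBIC),cv2.resize(a,(280,233)).repeat(1,0) if 0 else cv2.copyMakeBorder(cv2.resize(a,(280,233)),0,215,0,0,cv2.BORDER_CONSTANT)]))
i=cv2.resize(S["img"][215:325,220:400,::-1],None,fx=4,fy=4,interpolation=cv2.INTER_CUBIC)
g=cv2.GaussianBlur(i,(5,5),0)[...,1].astype(float)
print([np.interp(-130,-g[225:275,x],np.arange(225,275)).round(1) for x in (280,290)])
h=cv2.cvtColor(T["img"],cv2.COLOR_RGB2HSV); red=((h[...,0]<8)|(h[...,0]>172))&(h[...,1]>130)&(h[...,2]>110)
nn,l,st,ce=cv2.connectedComponentsWithStats(red.astype(np.uint8))
for k in range(1,nn):
    if st[k,4]>15 and 350<ce[k][0]<450 and 140<ce[k][1]<240:
        p=press(onz(T,*ce[k],164)); print(ce[k],p,np.hypot(*p),-np.arctan2(p[1],p[0])-np.radians(40))
E
```

```text
ft_force: [-0.3, -0.7, 0.1]
width: 48.4
ft_force: [0.5, -0.1, 1.4]
ee_pos: [376.7, -221.5, 249.9]
[np.float64(242.0), np.float64(245.9)]
[440.07777778 171.62222222] [163.1151306   37.30235793] 167.32606413333977 -0.9229529796382427
[400.47619048 213.07142857] [ 93.87285431 -81.48593773] 124.30635874052892 0.016746041506102705
```

View pics/end.png

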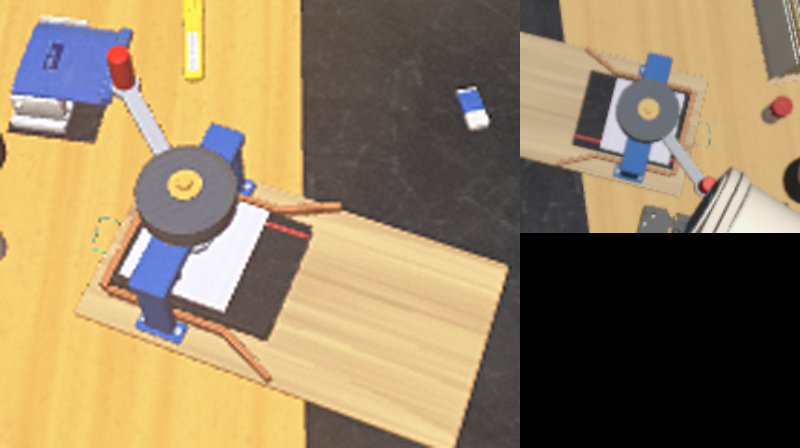

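The end view shows the handle at its anticlockwise stop, measured at 0.017 rad. The notebook lies square at the back stop, and the plate edge hasn't moved since the stroke before (242.0), so it was already seated when the last stroke tightened it. I'm handing in.

```bash
python3 -c "
from workcell import ctrl
print(ctrl.close_job())"
```

```text
the job is handed in; nothing more can be done
None
```

The job is handed in: the notebook lies against the back stop with the plate screwed down on it at an estimated 17 N or more (from stroke counts, not measured), and the handle is back at its anticlockwise stop (0.017 rad) with the knob released; the judge gave no verdict.

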